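Pack the power-supply kit tray, leaving the failed parts

TASK

Pack the kit tray for the power-supply rebuild: stand the sound blue capacitor in the round pocket, the transformer in the big, nearly square pocket, the heat sink that has all its fins in the long narrow pocket, and the clear relay in the small pocket. Lower each part in rather than dropping it, so that it ends upright on its pocket's floor. Leave the swollen capacitor and the heat sink with the snapped-off fins standing where they are on the bench.

Things in the scene. Friction and masses are not known exactly. Their poses are not given: they have to be found in the camera images.
- capacitor_c (a point): The sound capacitor: an upright blue can, 35 mm across and 50 mm tall, with a flat bright-aluminium top scored with a cross. The point is its centre, 25 mm above its foot; z up. Loose, about 65 g, on the bench.
- transformer_c (a point): The transformer: grey laminated iron core, 44 mm along its y, 38 mm tall, 18 mm thick along its x, with a yellow-taped winding, 32 mm along x, in the middle; copper stripe along y over the top. Its two y end faces are flat, full height: grip there (44 mm). The point is its centre, 19 mm above its foot; z up. Loose, about 200 g, on the bench.
- heat_sink_c (a point): The complete heat sink: black, upright, 60 mm along its x, 24 mm along its y, 40 mm tall, eight upright fins 2 mm thick on both sides of a middle web, none missing. Grip it across y on the fin tips (24 mm). The point is its centre, 20 mm above its foot; z up. Loose, about 85 g, on the bench.
- relay_c (a point): The relay: a clear plastic cover on a black base with a red-brown coil and bright metal frame inside, 28 mm along its x, 22 mm along its y, 36 mm tall; grip it across y (22 mm). The point is its centre, 18 mm above its foot; z up. Loose, about 35 g, on the bench.
- swollen_capacitor_c (a point): The failed capacitor, to be left: same blue can, 35 mm across, but its top is domed up to 55 mm, dull and crusted brown. The point is on its axis, 25 mm above its foot. Loose, on the bench.
- broken_heat_sink_c (a point): The failed heat sink, to be left: same black heat sink, 60 x 24 x 40 mm, but four neighbouring fins are snapped off on its +y side, leaving a gap there with bright stubs. The point is at the centre of the 60 x 24 mm outline, 20 mm above its foot; x along its length. Loose, on the bench.
- pocket_round: Light-grey square pocket insert, 102 x 102 x 18 mm, fixed in the dark kit tray with one round pocket 54 mm across at its centre, black floor. For the capacitor. Origin: centre of its underside, 5 mm above the bench; z up. Floor 4 mm, top face 18 mm above the origin. One of four side by side, 104 mm between centres; which place it has varies.
- pocket_big: Light-grey square pocket insert, 102 x 102 x 18 mm, fixed in the dark kit tray, with one big, nearly square pocket at its centre, 54 mm along its x by 64 mm along its y, black floor. For the transformer. Origin: centre of its underside, 5 mm above the bench; z up. Floor 4 mm, top face 18 mm above the origin. One of four side by side, 104 mm between centres; which place it has varies.
- pocket_long: Light-grey square pocket insert, 102 x 102 x 18 mm, fixed in the dark kit tray, with one long narrow pocket at its centre, 78 mm along its x by 42 mm along its y, black floor. For the heat sink, lengthwise. Origin: centre of its underside, 5 mm above the bench; z up. Floor 4 mm, top face 18 mm above the origin. One of four side by side, 104 mm between centres; which place it has varies.
- pocket_small: Light-grey square pocket insert, 102 x 102 x 18 mm, fixed in the dark kit tray, with one small pocket at its centre, 46 mm along its x by 40 mm along its y, black floor. For the relay. Origin: centre of its underside, 5 mm above the bench; z up. Floor 4 mm, top face 18 mm above the origin. One of four side by side, 104 mm between centres; which place it has varies.
Not all that is in view belongs to the job. What is shaped like the part that bears relay_c but pink is not meant.

How it is judged:
By the outcome, as a careful person would: the job done as asked, in the order asked, and still so for the second after the job is handed in, with the robot touching nothing.
It also fails if it takes over 128 s, if anything falls off the work surface, if the arm or the gripper's body presses on something with over 40 N, if the wrist force passes 120 N, or if a joint passes its speed limit or range.

ROBOT

A 6-joint arm with a two-finger parallel gripper is mounted at the origin on the work surface. World frame = base frame: x ahead of the robot, y to its left, z up, the work surface at z = 0. Lengths are in m, angles in rad, forces in N, time in s.
With the tool pointing down it reaches from about 0.35 to 0.95 m from the base axis. Payload 17.4 kg.
Tool frame: the origin (TCP) lies on the mounting face of the last link; the fingertips stand 186 mm ahead of it and the grasp point (between the pads) lies 167 mm ahead of it; z points along the fingers, y is the line along which they close (so a half turn about z gives the same grasp; the last joint's range is limited). The gripper opens to 93 mm and grips with 3 to 60 N. Pads are 15 mm wide; open, the fingers measure 128 mm over their backs; the gripper's body (75 mm by 188 mm) begins 65 mm behind the grasp point.
Start: joints at [1.087, 0.116, 1.442, -0, 1.584, -0.038], TCP at [0.291, 0.609, 0.405] pointing down, gripper open.
Joint ranges: [-2.83, 2.83], [-0.83, 2.19], [0.07, 2.5], [-1.14, 4.28], [0.01, 3], [-2.97, 2.97]. Speed limits (rad/s): [1.89, 1.89, 2.22, 3.14, 3.14, 3.14].

INTERFACE

Orientations are given as a unit quaternion [x, y, z, w].
In Python, from cell import env, viewer, finish_job gives the robot as it stands.
- The arm moves only by the shell command python3 -m jog 'ROWS' [FORCE]. ROWS is JSON, a list of rows, each a list of 5 numbers: the shift along the tool's x, y, z in m, then the turn about the tool's z in rad, then the opening, from 0 (shut) to 1 (fully open). In form: [[x, y, z, spin, grip], ...]. A call has 1 to 20 rows; each row shifts and turns the commanded pose from where the row before left it, along the tool's axes as they then stand; what a row does not reach is not made up. A row lasts 1/12 s, in which the tool goes at most 41.7 mm and 7.16 degrees, less where a joint would pass 70% of its speed; a pose out of reach is approached as far as the arm can. A call is refused whole if a number of a shift passes 0.0417 or a number of a turn 0.125, either way. A call with a gripper value outside its range is refused whole. The fingers move at their own pace and stop on an object; FORCE is the grip in N (left out, the last holds). Time passes only in rows, so rows that do not move let the fingers close. It gives the time, the measured TCP pose, the force, the opening and the grip force at its end, in the units of the state.
- env.read_state(): the state, without advancing time (a new reading comes with each control period).
- viewer.grab_frame(name): name is "scene" or "top" or "wrist"; returns a dict with "pixels" (400x640x3 uint8, red, green, blue), "fx", "fy", "cx", "cy" (pixels), "k1" (the pictures are not rectified: a ray, as slopes to the right and down, at radius r is drawn at 1 + k1 r^2 times it, then the intrinsics apply), "rvec" (rotation vector, rad) and "tvec" (3), from world to camera coordinates, as OpenCV has them. Camera axes: x right, y down, z forward; pixel columns grow to the right and rows downward; lengths in m; the calibration is good to about 2 mm. A picture is of the moment at which its call begins. There is no depth.
- finish_job(): hands the job in; it is judged then, once.
The state is a dict: "clock": time; "joint_pos": joint angles; "joint_vel": joint speeds; "joint_efforts": joint torques, N m; "position": TCP position; "ee_rot": TCP orientation; "contact_force": force on the tool from outside, world axes, zero at the start; "torque": the same for the moment, N m; "width": finger opening in m; "finger_force": force on a finger pad.
Only numpy, scipy, OpenCV 4.12 (cv2) and the standard library are available. Lean on these libraries where they do the work, as an engineer would, in place of code of your own. Each camera call takes 0.05 s, during which the arm holds its last target. There are 200 camera calls.

## Working session

There is one attempt and no reset: what is moved stays moved. The work goes in short steps, Python scripts to look and compute and a shell command to move; the robot and the scene stay as the last step left them, time stands still between calls to the robot, and variables do not carry over. Pictures are saved under pics/ and viewed, at most 14 in all, crops included, and the job is handed in when it is done.

```bash
mkdir -p pics; ls; cat > h.py <<'E'
import numpy as np, cv2
from scipy.spatial.transform import Rotation as R
from cell import env, viewer
def cam(f):
    K=np.array([[f["fx"],0,f["cx"]],[0,f["fy"],f["cy"]],[0,0,1.]]);return K,np.array([f["k1"],0,0,0,0.]),np.array(f["rvec"],float),np.array(f["tvec"],float)
def grab(n,name):
    f=viewer.grab_frame(n);cv2.imwrite(f"pics/{name}.png",f["pixels"][:,:,::-1]);np.save(f"pics/{name}.npy",f,allow_pickle=True);return f
def load(name): return np.load(f"pics/{name}.npy",allow_pickle=True).item()
def px2w(f,uv,z):
    # model: distorted = ray*(1+k1 r^2) ; cv2 convention identical
    K,d,r,t=cam(f);p=cv2.undistortPoints(np.array(uv,float).reshape(-1,1,2),K,d).reshape(-1,2)
    M=R.from_rotvec(r.ravel()).as_matrix();c=-M.T@t.ravel();D=np.c_[p,np.ones(len(p))]@M
    s=(np.broadcast_to(z,len(p))-c[2])/D[:,2];return c+s[:,None]*D
def w2px(f,P):
    K,d,r,t=cam(f);return cv2.projectPoints(np.array(P,float).reshape(-1,3),r,t,K,d)[0].reshape(-1,2)
E
python3 - <<'E'
from h import *
for n in("scene","top"):
    f=grab(n,n+"0");M=R.from_rotvec(np.ravel(f["rvec"])).as_matrix();print(n,-M.T@np.ravel(f["tvec"]),M[2],f["fx"],f["k1"])
s=env.read_state();print(s["clock"],s["position"],R.from_quat(s["ee_rot"]).as_matrix(),s["width"])
E
```

```text
pics
scene [ 1.06841143 -0.74685353  0.81321625] [-0.42551121  0.62059581 -0.65863575] 444.4485224221537 0.03731947371938644
top [ 0.40523591 -0.04964201  1.06800208] [ 0.17135541  0.02093887 -0.98498674] 455.417083477819 -0.1340829719620097
0.1 [0.29105166 0.6090515  0.40408479] [[-9.02291765e-01  4.31125677e-01 -4.70170325e-04]
 [ 4.31125932e-01  9.02291330e-01 -8.87436003e-04]
 [ 4.16341597e-05 -1.00342882e-03 -9.99999496e-01]] 0.09331413195382274
```

View pics/top0.png

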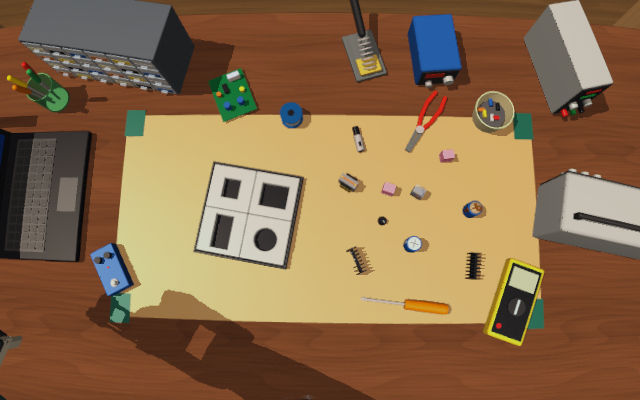

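View pics/scene0.png

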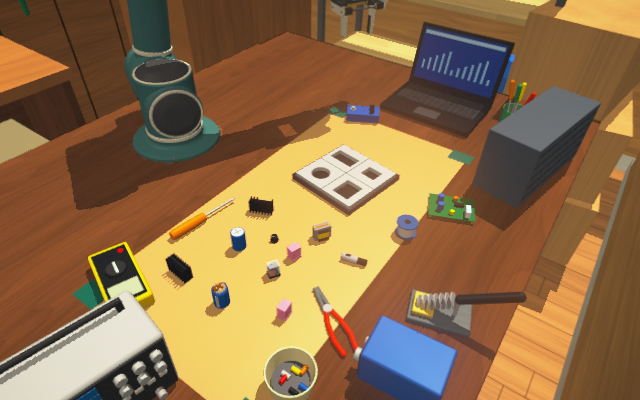

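Top view: transformer (348,182). Relay candidates are the clear/grey block at (419,192) and two pink blocks at (389,188) and (448,155); the clear one fits. Capacitors: (414,244) has a bright top, (473,209) a brown one. Heat sinks: (358,260) and (475,266), still undecided. The tray is a 2x2 block: small TL, big TR, long BL, round BR. I'll confirm these in an enlarged crop.

```bash
python3 - <<'E'
from h import *
t=load("top0")["pixels"][:,:,::-1];s=load("scene0")["pixels"][:,:,::-1]
a=cv2.resize(t[140:290,330:500],None,fx=4,fy=4,interpolation=cv2.INTER_CUBIC)
cv2.imwrite("pics/c1.png",a)
b=cv2.resize(s[185:325,155:340],None,fx=4.2,fy=4.2,interpolation=cv2.INTER_CUBIC)
cv2.imwrite("pics/c2.png",b)
E
```

```text
(no output)
```

View pics/c1.png

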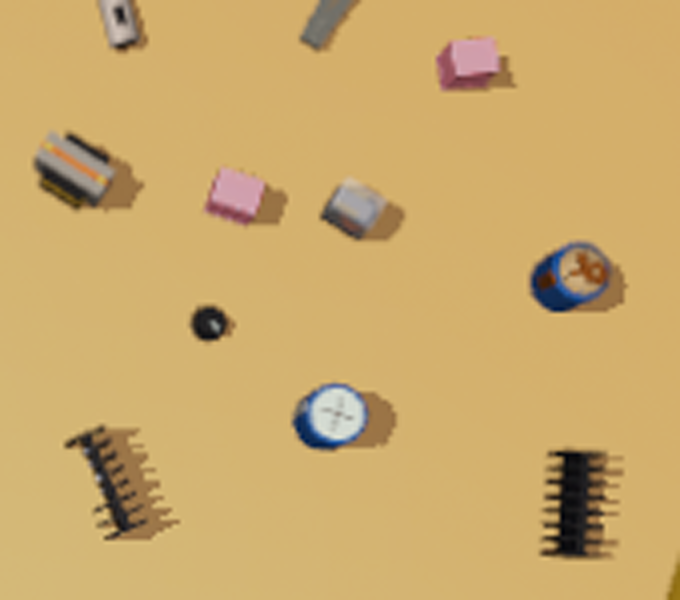

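View pics/c2.png

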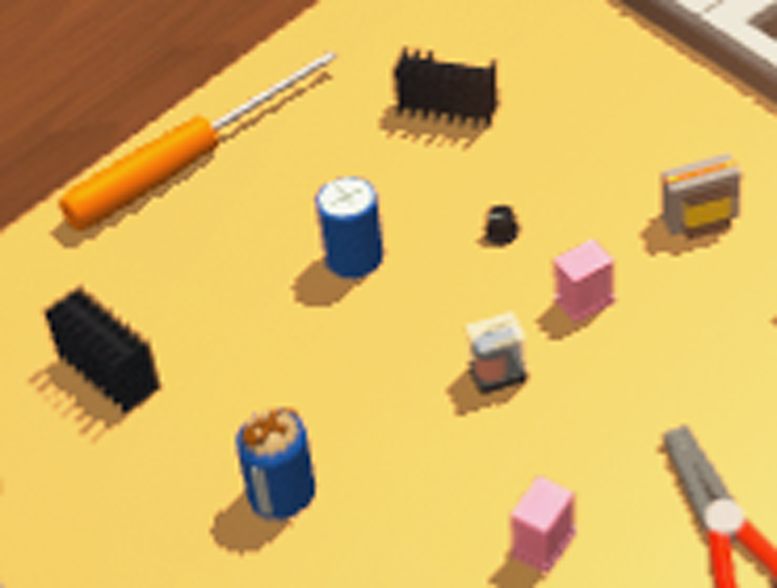

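Crop: the complete heat sink is at (474,266). The one at (358,260) has a gap with stubs, so it stays. The sound capacitor is at (414,243), scored with a cross; the one at (473,208) is domed and brown. The clear relay is at (419,191) and the pink blocks are distractors. Next, the world positions.

```bash
python3 - <<'E'
from h import *
f=load("top0");im=f["pixels"].astype(int)
m=((im.min(2)>120)&(im.max(2)-im.min(2)<40)).astype(np.uint8);m[:, :190]=0;m[:,310:]=0;m[:155]=0;m[275:]=0
m=cv2.morphologyEx(m,cv2.MORPH_CLOSE,np.ones((3,3)))
c=max(cv2.findContours(m,cv2.RETR_EXTERNAL,cv2.CHAIN_APPROX_NONE)[0],key=cv2.contourArea)
w=px2w(f,c.reshape(-1,2),.023)[:,:2].astype(np.float32)*1000
print("tray",cv2.minAreaRect(w));
def C(l,z): return np.round(px2w(f,[(x/4+329.6,y/4+139.6) for x,y in l],z)*1000,1).tolist()
print("pockets s,b,l,r",np.round(px2w(f,[(231,188),(274,196),(222,231),(265,239)],.023)*1000).tolist())
print("cap",C([(338,413)],.05));print("trans c, stripe ends",C([(75,169),(45,143),(110,185)],.038))
print("sink top ends",C([(574,452),(574,556)],.04));print("relay",C([(358,205),(355,182),(382,200),(358,235),(332,212)],.036))
print("broken web ends", C([(88,435),(125,530)],.04),"swollen",C([(583,270)],.055))
print("pinks",C([(240,190),(475,60)],.036))
E
```

```text
tray ((558.714599609375, 143.25997924804688), (207.92283630371094, 207.3324737548828), 80.5352554321289)
pockets s,b,l,r [[618.0, 185.0, 23.0], [600.0, 82.0, 23.0], [516.0, 202.0, 23.0], [499.0, 100.0, 23.0]]
cap [[491.3, -238.5, 50.0]]
trans c, stripe ends [[632.0, -90.9, 38.0], [647.3, -73.5, 38.0], [622.8, -111.2, 38.0]]
sink top ends [[470.7, -375.6, 40.0], [412.0, -373.8, 40.0]]
relay [[613.0, -255.1, 36.0], [626.6, -253.7, 36.0], [616.1, -269.2, 36.0], [595.4, -254.7, 36.0], [608.7, -239.9, 36.0]]
broken web ends [[478.4, -98.8, 40.0], [425.5, -119.7, 40.0]] swollen [[573.0, -380.1, 55.0]]
pinks [[621.1, -186.6, 36.0], [701.1, -327.3, 36.0]]
```

Pockets in world mm: small (619,186), big (601,83), long (516,203), round (499,101); the tray is yawed −9.5°. I'll move over the capacitor first.

```bash
cat >> h.py <<'E'
def go(x,y,z,ang=None):
    "print shift in tool axes (m) to TCP target x,y,z and spin so that tool y lies at world angle ang (deg, mod 180)"
    s=env.read_state();M=R.from_quat(s["ee_rot"]).as_matrix();d=M.T@(np.array([x,y,z])-s["position"])
    a=np.degrees(np.arctan2(M[1,1],M[0,1]));sp=None
    if ang is not None: sp=-np.radians((ang-a+90)%180-90)
    print("t",round(s["clock"],2),"pos",np.round(s["position"],4),"yang",round(a,1),"shift(before spin)",np.round(d,4),"spin",sp,"q6",round(s["joint_pos"][5],2),"w",round(s["width"],4))
E
python3 -m jog '[[-0.0228,-0.0283,0,0,0.7],[-0.0228,-0.0283,0,0,0.7],[-0.0228,-0.0283,0,0,0.7],[-0.0228,-0.0283,0,0,0.7],[-0.0228,-0.0283,0,0,0.7],[-0.0228,-0.0283,0,0,0.7],[-0.0228,-0.0283,0,0,0.7],[-0.0228,-0.0283,0,0,0.7],[-0.0228,-0.0283,0,0,0.7],[-0.0228,-0.0283,0,0,0.7],[-0.0228,-0.0283,0,0,0.7],[-0.0228,-0.0283,0,0,0.7],[-0.0228,-0.0283,0,0,0.7],[-0.0228,-0.0283,0,0,0.7],[-0.0228,-0.0283,0,0,0.7],[-0.0228,-0.0283,0,0,0.7],[-0.0228,-0.0283,0,0,0.7],[-0.0228,-0.0283,0,0,0.7],[-0.0228,-0.0283,0,0,0.7],[-0.0228,-0.0283,0,0,0.7]]' 20
python3 -m jog '[[-0.0228,-0.0283,0,0,0.7],[-0.0228,-0.0283,0,0,0.7],[-0.0228,-0.0283,0,0,0.7],[-0.0228,-0.0283,0,0,0.7],[0,0,0,-0.1,0.7],[0,0,0,-0.1,0.7],[0,0,0,-0.08,0.7],[0,0,0,0,0.7],[0,0,0,0,0.7]]'
python3 - <<'E'
from h import *
go(.4913,-.2385,.2035,80.5)
f=grab("wrist","w1");M=R.from_rotvec(np.ravel(f["rvec"])).as_matrix();print(-M.T@np.ravel(f["tvec"]),M[2],w2px(f,[[.4913,-.2385,.05]]))
E
```

```text
clock: 1.77
position: [0.4583, -0.1002, 0.4047]
ee_rot: [0.221, 0.975, 0.0, 0.0]
contact_force: [0.1, 0.6, 0.3]
width: 0.0652
finger_force: 0.0
clock: 2.52
position: [0.4919, -0.2397, 0.4045]
ee_rot: [0.084, 0.996, 0.0, -0.0]
contact_force: [-0.8, 0.1, 0.3]
width: 0.0651
finger_force: 0.0
t 2.52 pos [ 0.4919 -0.2397  0.4045] yang 80.3 shift(before spin) [0.0007 0.0011 0.201 ] spin -0.002648175270197238 q6 -1.9 w 0.0651
[ 0.41523442 -0.22653998  0.38458323] [ 0.27762067 -0.04794608 -0.95949358] [[323.47809207 185.34456934]]
```

View pics/w1.png

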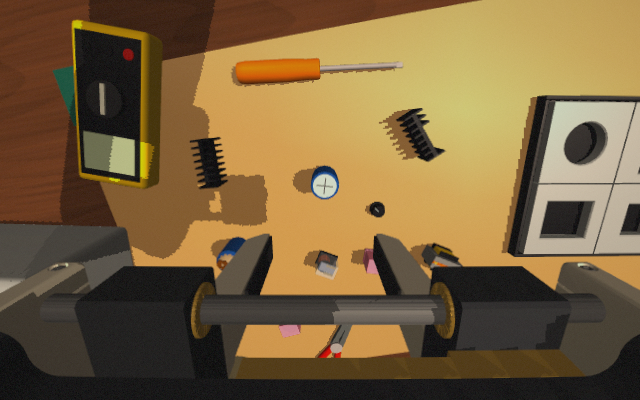

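The wrist view shows the cross-topped can at (324,184), against a predicted (323,185). I'm descending and gripping.

```bash
python3 -m jog '[[0.0007,0.001,0.0335,0,0.7],[0,0,0.0335,0,0.7],[0,0,0.0335,0,0.7],[0,0,0.0335,0,0.7],[0,0,0.0335,0,0.7],[0,0,0.0335,0,0.7],[0,0,0,0,0.7],[0,0,0,0,0.7],[0,0,0,0,0.3],[0,0,0,0,0.2],[0,0,0,0,0.1],[0,0,0,0,0.1],[0,0,0,0,0.1],[0,0,0,0,0.1]]' 20
python3 -m jog '[[0,0,-0.02,0,0.1],[0,0,-0.03,0,0.1],[0,0,-0.03,0,0.1],[0,0,-0.03,0,0.1],[0.005,0.0337,0,0,0.1],[0.005,0.0337,0,0,0.1],[0.005,0.0337,0,0,0.1],[0.005,0.0337,0,0,0.1],[0.005,0.0337,0,0,0.1],[0.005,0.0337,0,0,0.1],[0.005,0.0337,0,0,0.1],[0.005,0.0337,0,0,0.1],[0.005,0.0337,0,0,0.1],[0.005,0.0337,0,0,0.1],[0,0,0,0,0.1],[0,0,0,0,0.1]]'
python3 - <<'E'
from h import *
go(.4988,.1006,.2135,80.5)
f=grab("wrist","w2")
print(w2px(f,[[.4988,.1006,.023],[.6014,.0834,.023],[.6186,.186,.023],[.516,.2032,.023]]))
E
```

```text
clock: 3.73
position: [0.4915, -0.2387, 0.2046]
ee_rot: [0.083, 0.997, -0.0, 0.001]
contact_force: [-0.6, 0.8, 5.9]
width: 0.0341
finger_force: 20.0
clock: 5.07
position: [0.4975, 0.1034, 0.3137]
ee_rot: [0.081, 0.997, -0.0, -0.0]
contact_force: [-0.1, -0.5, -0.7]
width: 0.034
finger_force: 20.0
t 5.07 pos [0.4975 0.1034 0.3137] yang 80.7 shift(before spin) [-0.0018 -0.0025  0.1002] spin 0.0028293631810545183 q6 -1.25 w 0.034
[[320.11017363 202.07741593]
 [320.14535121 292.15495723]
 [413.85294585 292.18794477]
 [423.70512035 202.30324134]]
```

View pics/w2.png

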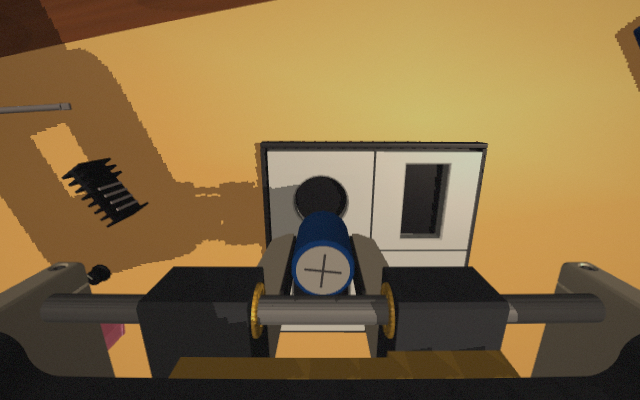

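The capacitor is held upright. The round pocket is at (321,200) and the prediction was (320,202), so the tray estimate holds. Lowering it now.

```bash
python3 -m jog '[[-0.0018,-0.0025,0.025,0,0.1],[0,0,0.03,0,0.1],[0,0,0.03,0,0.1],[0,0,0.008,0,0.1],[0,0,0,0,0.1],[0,0,0,0,0.1]]'
python3 -m jog '[[0,0,0.002,0,0.1],[0,0,0.002,0,0.1],[0,0,0.001,0,0.1],[0,0,0.001,0,0.1],[0,0,0,0,0.1]]'
python3 -c "
from h import *
go(.4988,.1006,.2135,80.5)"
```

```text
clock: 5.62
position: [0.4994, 0.0986, 0.2218]
ee_rot: [0.083, 0.997, -0.0, 0.0]
contact_force: [0.4, -0.3, -0.0]
width: 0.0338
finger_force: 20.0
clock: 6.03
position: [0.4991, 0.0993, 0.215]
ee_rot: [0.083, 0.997, 0.0, 0.0]
contact_force: [-0.5, 1.3, -1.0]
width: 0.0341
finger_force: 20.0
t 6.03 pos [0.4991 0.0993 0.215 ] yang 80.5 shift(before spin) [0.0005 0.0013 0.0015] spin 5.735415604991088e-05 q6 -1.26 w 0.0341
```

```bash
python3 -m jog '[[0,0,0.001,0,0.1],[0,0,0,0,0.1],[0,0,0,0,0.1]]'
python3 -m jog '[[0,0,0.001,0,0.1],[0,0,0,0,0.1],[0,0,0,0,0.1]]'
```

```text
clock: 6.28
position: [0.4991, 0.0993, 0.2137]
ee_rot: [0.083, 0.997, -0.0, -0.0]
contact_force: [-0.4, -0.3, -0.6]
width: 0.0336
finger_force: 20.0
clock: 6.53
position: [0.4992, 0.0993, 0.2135]
ee_rot: [0.083, 0.997, 0.0, 0.0]
contact_force: [-4.3, -0.7, 9.5]
width: 0.0338
finger_force: 20.0
```

```bash
python3 -m jog '[[0,0,0,0,0.45],[0,0,0,0,0.5],[0,0,0,0,0.5],[0,0,0,0,0.5],[0,0,-0.02,0,0.5],[0,0,-0.03,0,0.6],[0,0,-0.03,0,0.7],[0,0,-0.03,0,0.75],[0,0,-0.03,0,0.75]]'
python3 -m jog '[[-0.0232,-0.0236,0,0,0.75],[-0.0232,-0.0236,0,0,0.75],[-0.0232,-0.0236,0,0,0.75],[-0.0232,-0.0236,0,0,0.75],[-0.0232,-0.0236,0,0,0.75],[-0.0232,-0.0236,0,0,0.75],[-0.0232,-0.0236,0,0,0.75],[0,0,0,0.1,0.75],[0,0,0,0.1,0.75],[0,0,0,0.1,0.75],[0,0,0,0.11,0.75],[0,0,0,0,0.75],[0,0,0,0,0.75]]'
python3 - <<'E'
from h import *
go(.632,-.091,.2035,57)
f=grab("wrist","w3")
u=np.radians(57);a=np.array([np.cos(u),np.sin(u),0])*.022;c=np.array([.632,-.091,.038])
print(w2px(f,[c,c+a,c-a,[.4988,.1006,.059]]))
i=f["pixels"][120:320,220:420,::-1];cv2.imwrite("pics/w3c.png",np.hstack([cv2.resize(f["pixels"][:,:,::-1],(400,250)).copy() if 0 else cv2.resize(i,(560,560),interpolation=cv2.INTER_CUBIC)]))
E
```

```text
clock: 7.28
position: [0.4988, 0.0992, 0.3541]
ee_rot: [0.083, 0.997, -0.0, -0.0]
contact_force: [-0.3, -0.5, 0.2]
width: 0.0672
finger_force: 0.0
clock: 8.37
position: [0.632, -0.0905, 0.3525]
ee_rot: [0.282, 0.959, -0.0, -0.0]
contact_force: [0.2, -0.4, -0.6]
width: 0.0697
finger_force: 0.0
t 8.37 pos [ 0.632  -0.0905  0.3525] yang 57.2 shift(before spin) [-0.0003 -0.0004  0.149 ] spin 0.003525963803476601 q6 -1.18 w 0.0697
[[321.95537236 194.60129767]
 [342.28703281 194.65513277]
 [301.62453099 194.54888207]
 [431.35382888 -56.52799974]]
```

View pics/w3.png

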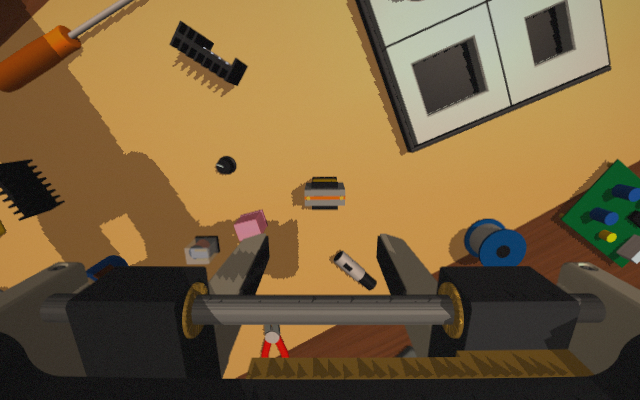

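The transformer's copper stripe runs along (307–343, 197), nearly level, and the fingers clear the pink block at (250,224). I'll fit the stripe numerically.

```bash
python3 - <<'E'
from h import *
f=load("w3");h=cv2.cvtColor(f["pixels"],cv2.COLOR_RGB2HSV).astype(int);im=f["pixels"].astype(int)
for r in range(176,212,2): print(r,[tuple(im[r,c]) for c in (300,303,306,325,342,345,348)]) if r in(190,196,198) else 0
sub=im[185:210,300:350];m=(sub[:,:,0]-sub[:,:,2]>70)&(sub[:,:,0]-sub[:,:,1]>50)
ys,xs=np.nonzero(m);p=np.c_[xs+300,ys+185];print(len(p),p.min(0),p.max(0))
w=px2w(f,p,.038)[:,:2]*1000;print(cv2.minAreaRect(w.astype(np.float32)),np.degrees(np.arctan2(*cv2.fitLine(w.astype(np.float32),cv2.DIST_L2,0,.1,.1)[1::-1].ravel())))
E
```

```text
190 [(np.int64(123), np.int64(87), np.int64(47)), (np.int64(127), np.int64(89), np.int64(49)), (np.int64(114), np.int64(104), np.int64(93)), (np.int64(127), np.int64(115), np.int64(104)), (np.int64(135), np.int64(124), np.int64(111)), (np.int64(184), np.int64(144), np.int64(89)), (np.int64(199), np.int64(150), np.int64(78))]
196 [(np.int64(126), np.int64(88), np.int64(48)), (np.int64(124), np.int64(86), np.int64(47)), (np.int64(158), np.int64(111), np.int64(72)), (np.int64(182), np.int64(103), np.int64(55)), (np.int64(178), np.int64(134), np.int64(52)), (np.int64(184), np.int64(129), np.int64(64)), (np.int64(200), np.int64(148), np.int64(78))]
198 [(np.int64(125), np.int64(90), np.int64(49)), (np.int64(125), np.int64(87), np.int64(47)), (np.int64(197), np.int64(137), np.int64(29)), (np.int64(200), np.int64(95), np.int64(10)), (np.int64(197), np.int64(157), np.int64(44)), (np.int64(198), np.int64(133), np.int64(61)), (np.int64(197), np.int64(148), np.int64(74))]
201 [300 192] [349 209]
((639.5794677734375, -92.8313980102539), (53.750858306884766, 19.237600326538086), 58.66231918334961) 50.28473
```

```bash
python3 - <<'E'
from h import *
f=load("w3");im=f["pixels"].astype(int);s=im[185:210,307:343];m=(s[:,:,0]-s[:,:,2]>110)&(s[:,:,0]-s[:,:,1]>60)
ys,xs=np.nonzero(m);w=px2w(f,np.c_[xs+307,ys+185],.038)[:,:2]*1000;l=cv2.fitLine(w.astype(np.float32),cv2.DIST_L2,0,.1,.1).ravel();print(len(w),l,np.degrees(np.arctan2(l[1],l[0])), np.ptp(xs),ys.mean()+185,(xs.min()+xs.max())/2+307)
c=px2w(f,[(324.7,ys.mean()+185)],.038)[0];print(c);go(c[0],c[1],.2035,np.degrees(np.arctan2(l[1],l[0])))
E
```

```text
106 [ 5.1351434e-01  8.5808104e-01  6.3588251e+02 -9.0810715e+01] 59.101795 29 197.41509433962264 324.5
[ 0.63626709 -0.0902127   0.038     ]
t 8.42 pos [ 0.632  -0.0905  0.3526] yang 57.2 shift(before spin) [-0.0035  0.0026  0.1491] spin -0.03254813199978663 q6 -1.18 w 0.0693
```

```bash
python3 -m jog '[[-0.0035,0.0026,0.025,-0.0325,0.75],[0,0,0.03,0,0.75],[0,0,0.03,0,0.75],[0,0,0.03,0,0.75],[0,0,0.024,0,0.75],[0,0,0.01,0,0.75],[0,0,0,0,0.75],[0,0,0,0,0.75],[0,0,0,0,0.5],[0,0,0,0,0.4],[0,0,0,0,0.2],[0,0,0,0,0.2],[0,0,0,0,0.2],[0,0,0,0,0.2]]' 30
python3 -m jog '[[0,0,-0.02,0,0.2],[0,0,-0.03,0,0.2],[0,0,-0.03,0,0.2],[0,0,-0.03,0,0.2],[0,0,0,-0.095,0.2],[0,0,0,-0.095,0.2],[0,0,0,-0.095,0.2],[0,0,0,-0.09,0.2],[0.0105,0.0276,0,0,0.2],[0.0105,0.0276,0,0,0.2],[0.0105,0.0276,0,0,0.2],[0.0105,0.0276,0,0,0.2],[0.0105,0.0276,0,0,0.2],[0.0105,0.0276,0,0,0.2],[0,0,0,0,0.2],[0,0,0,0,0.2]]'
python3 - <<'E'
from h import *
go(.6014,.0834,.2135,80.5)
f=grab("wrist","w4")
print(w2px(f,[[.4988,.1006,.059],[.6014,.0834,.023]]))
E
```

```text
clock: 9.58
position: [0.6365, -0.0903, 0.2045]
ee_rot: [0.268, 0.963, 0.0, 0.0]
contact_force: [-1.5, 0.5, 6.6]
width: 0.0436
finger_force: 29.9
clock: 10.92
position: [0.6016, 0.0848, 0.3137]
ee_rot: [0.083, 0.997, -0.0, -0.0]
contact_force: [0.3, -0.6, -1.9]
width: 0.0437
finger_force: 29.9
t 10.92 pos [0.6016 0.0848 0.3137] yang 80.5 shift(before spin) [-0.     -0.0014  0.1002] spin -0.0002465168109181422 q6 -1.31 w 0.0437
[[320.72184804  84.35017692]
 [321.25149614 200.42415854]]
```

View pics/w4.png

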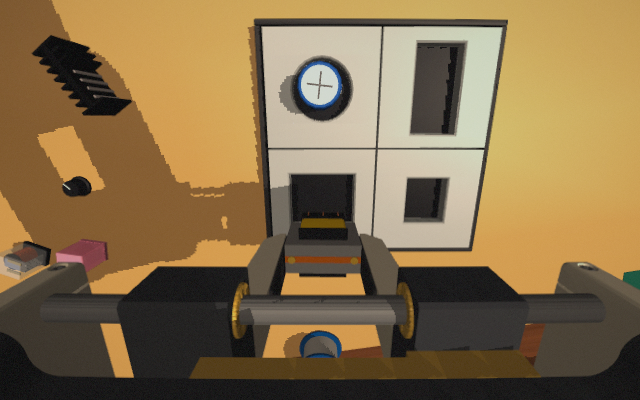

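The capacitor stands upright in the round pocket, its top at (320,85) as predicted. The transformer hangs level over the big pocket, centred on (321,200). Lowering it.

```bash
python3 -m jog '[[0,-0.0007,0.025,0,0.2],[0,0,0.03,0,0.2],[0,0,0.03,0,0.2],[0,0,0.01,0,0.2],[0,0,0.002,0,0.2],[0,0,0.001,0,0.2],[0,0,0,0,0.2],[0,0,0,0,0.2]]'
python3 -m jog '[[0,0,0.001,0,0.2],[0,0,0.0005,0,0.2],[0,0,0,0,0.2],[0,0,0,0,0.2]]'
```

```text
clock: 11.63
position: [0.6023, 0.0828, 0.2175]
ee_rot: [0.084, 0.996, 0.0, 0.001]
contact_force: [-0.4, 0.3, -1.4]
width: 0.0438
finger_force: 30.0
clock: 11.97
position: [0.6018, 0.0829, 0.2145]
ee_rot: [0.084, 0.996, -0.0, 0.0]
contact_force: [0.1, 0.6, -1.4]
width: 0.0436
finger_force: 30.0
```

```bash
python3 -m jog '[[0,0,0.001,0,0.2],[0,0,0,0,0.2],[0,0,0,0,0.2]]'
python3 -m jog '[[0,0,0.0007,0,0.2],[0,0,0,0,0.2],[0,0,0,0,0.2]]'
```

```text
clock: 12.22
position: [0.6019, 0.0829, 0.2134]
ee_rot: [0.084, 0.996, 0.0, 0.0]
contact_force: [0.5, 0.2, 1.0]
width: 0.0438
finger_force: 30.0
clock: 12.47
position: [0.602, 0.0829, 0.2134]
ee_rot: [0.084, 0.996, 0.0, 0.0]
contact_force: [-3.0, 1.0, 7.8]
width: 0.0437
finger_force: 30.0
```

```bash
python3 -m jog '[[0,0,0,0,0.55],[0,0,0,0,0.6],[0,0,0,0,0.6],[0,0,0,0,0.6],[0,0,-0.02,0,0.6],[0,0,-0.03,0,0.6],[0,0,-0.03,0,0.6],[0,0,-0.03,0,0.6],[0,0,-0.03,0,0.6]]'
python3 -m jog '[[0.0059,-0.0341,0,0,0.6],[0.0059,-0.0341,0,0,0.6],[0.0059,-0.0341,0,0,0.6],[0.0059,-0.0341,0,0,0.6],[0.0059,-0.0341,0,0,0.6],[0.0059,-0.0341,0,0,0.6],[0.0059,-0.0341,0,0,0.6],[0.0059,-0.0341,0,0,0.6],[0.0059,-0.0341,0,0,0.6],[0.0059,-0.0341,0,0,0.6],[0.0059,-0.0341,0,0,0.6],[0.0059,-0.0341,0,0,0.6],[0.0059,-0.0341,0,0,0.6],[0.0059,-0.0341,0,0,0.6],[0,0,0,-0.07,0.6],[0,0,0,-0.065,0.6],[0,0,0,0,0.6],[0,0,0,0,0.6]]'
python3 - <<'E'
from h import *
go(.441,-.3747,.2035,88.2)
f=grab("wrist","w5")
u=np.radians(-1.8);a=np.array([np.cos(u),np.sin(u),0]);b=np.array([-a[1],a[0],0]);c=np.array([.441,-.3747,.04])
print(w2px(f,[c]+[c+i*.03*a+j*.012*b for i in(1,-1) for j in (1,-1)]))
cv2.imwrite("pics/w5c.png",cv2.resize(f["pixels"][120:280,220:420,::-1],(750,600),interpolation=cv2.INTER_CUBIC))
E
```

```text
clock: 13.22
position: [0.6016, 0.0829, 0.3539]
ee_rot: [0.084, 0.996, -0.0, -0.0]
contact_force: [0.7, -0.7, 0.5]
width: 0.0559
finger_force: 0.0
clock: 14.72
position: [0.4404, -0.3739, 0.3524]
ee_rot: [0.018, 1.0, 0.0, -0.0]
contact_force: [-1.0, -0.2, -0.2]
width: 0.056
finger_force: 0.0
t 14.72 pos [ 0.4404 -0.3739  0.3524] yang 88.0 shift(before spin) [-0.0006 -0.0008  0.1489] spin -0.0039936285086599145 q6 -2.28 w 0.056
[[321.95469572 195.36510632]
 [332.96722374 221.54686044]
 [311.24770809 221.64748028]
 [333.27681221 167.5760145 ]
 [310.31324865 167.69031006]]
```

View pics/w5c.png

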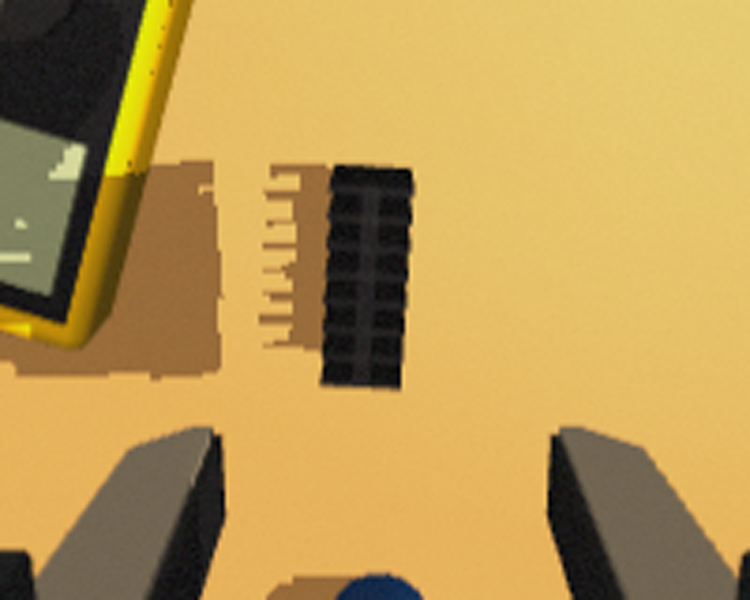

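This confirms the sink is complete: fins on both sides all along, with the top outline near crop (322–413, 178–388). Refining its pose.

```bash
python3 - <<'E'
from h import *
f=load("w5");P=px2w(f,[(362/3.75+220-.4,385.5/3.75+120-.4),(371/3.75+220-.4,185/3.75+120-.4)],.04)
print(P,np.linalg.norm(P[1]-P[0]));u=(P[0]-P[1])[:2];u/=np.linalg.norm(u);c=P[0,:2]-.03*u;print(c);go(c[0],c[1],.2035,np.degrees(np.arctan2(u[1],u[0]))+90)
E
```

```text
[[ 0.47168885 -0.38227885  0.04      ]
 [ 0.41226016 -0.37721862  0.04      ]] 0.05964374186802731
[ 0.44179702 -0.37973362]
t 14.77 pos [ 0.4405 -0.3737  0.3525] yang 88.0 shift(before spin) [-0.0015 -0.006   0.149 ] spin 0.04957759616535256 q6 -2.28 w 0.0559
```

```bash
python3 -m jog '[[-0.0015,-0.006,0.02,0.05,0.5],[0,0,0.03,0,0.5],[0,0,0.03,0,0.5],[0,0,0.03,0,0.5],[0,0,0.029,0,0.5],[0,0,0.01,0,0.5],[0,0,0,0,0.5],[0,0,0,0,0.5],[0,0,0,0,0.3],[0,0,0,0,0.2],[0,0,0,0,0.1],[0,0,0,0,0.1],[0,0,0,0,0.1],[0,0,0,0,0.1]]' 20
python3 -m jog '[[0,0,-0.02,0,0.1],[0,0,-0.03,0,0.1],[0,0,-0.03,0,0.1],[0,0,-0.03,0,0.1],[0,0,-0.01,0.08,0.1],[0.0014,0.0345,0,0,0.1],[0.0014,0.0345,0,0,0.1],[0.0014,0.0345,0,0,0.1],[0.0014,0.0345,0,0,0.1],[0.0014,0.0345,0,0,0.1],[0.0014,0.0345,0,0,0.1],[0.0014,0.0345,0,0,0.1],[0.0014,0.0345,0,0,0.1],[0.0014,0.0345,0,0,0.1],[0.0014,0.0345,0,0,0.1]]'
python3 -m jog '[[0.0014,0.0345,0,0,0.1],[0.0014,0.0345,0,0,0.1],[0.0014,0.0345,0,0,0.1],[0.0014,0.0345,0,0,0.1],[0.0014,0.0345,0,0,0.1],[0.0014,0.0345,0,0,0.1],[0.0014,0.0345,0,0,0.1],[0,0,0,0,0.1],[0,0,0,0,0.1]]'
python3 - <<'E'
from h import *
go(.516,.2032,.2135,80.5)
f=grab("wrist","w6")
print(w2px(f,[[.516,.2032,.023]]))
E
```

```text
clock: 15.93
position: [0.4419, -0.3801, 0.2045]
ee_rot: [0.042, 0.999, -0.0, 0.0]
contact_force: [0.3, 1.0, 6.7]
width: 0.0236
finger_force: 20.0
clock: 17.18
position: [0.4837, -0.0356, 0.3238]
ee_rot: [0.082, 0.997, -0.0, 0.0]
contact_force: [1.5, -0.7, 0.4]
width: 0.0235
finger_force: 20.0
clock: 17.93
position: [0.5135, 0.204, 0.3233]
ee_rot: [0.08, 0.997, -0.0, -0.0]
contact_force: [-0.9, -0.2, -1.2]
width: 0.0235
finger_force: 20.0
t 17.93 pos [0.5135 0.204  0.3233] yang 80.8 shift(before spin) [-0.0027 -0.0003  0.1098] spin 0.005029071202258488 q6 -1.08 w 0.0235
[[322.37916789 200.39580596]]
```

View pics/w6.png

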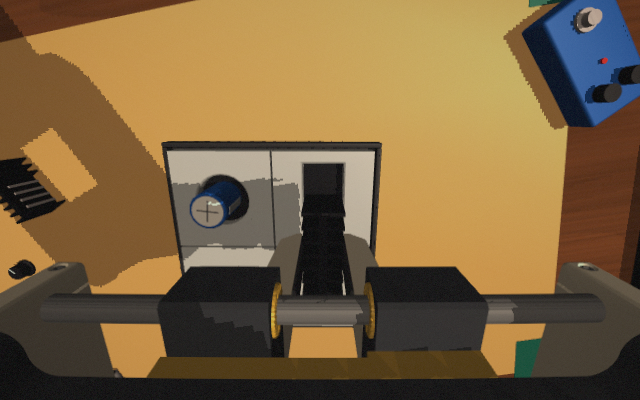

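The sink is held level and lines up with the long pocket, whose visible end is at (323,165–195). Lowering it.

```bash
python3 -m jog '[[-0.0025,0,0.025,0.004,0.1],[0,0,0.03,0,0.1],[0,0,0.03,0,0.1],[0,0,0.018,0,0.1],[0,0,0.003,0,0.1],[0,0,0.002,0,0.1],[0,0,0,0,0.1],[0,0,0,0,0.1]]'
python3 -m jog '[[0,0,0.0007,0,0.1],[0,0,0,0,0.1],[0,0,0,0,0.1]]'
```

```text
clock: 18.65
position: [0.5165, 0.2019, 0.2173]
ee_rot: [0.084, 0.996, 0.0, 0.001]
contact_force: [0.5, 0.1, -0.9]
width: 0.024
finger_force: 20.0
clock: 18.9
position: [0.5162, 0.2022, 0.2155]
ee_rot: [0.084, 0.997, 0.0, 0.0]
contact_force: [-0.0, 0.4, -0.9]
width: 0.0237
finger_force: 20.0
```

```bash
python3 -m jog '[[0,0,0.001,0,0.1],[0,0,0.0005,0,0.1],[0,0,0,0,0.1],[0,0,0,0,0.1]]'
python3 -m jog '[[0,0,0.0007,0,0.1],[0,0,0,0,0.1],[0,0,0,0,0.1]]'
python3 -m jog '[[0,0,0.0005,0,0.1],[0,0,0,0,0.1],[0,0,0,0,0.1]]'
```

```text
clock: 19.23
position: [0.5161, 0.2023, 0.2135]
ee_rot: [0.084, 0.997, 0.0, 0.0]
contact_force: [-0.9, -0.3, 3.2]
width: 0.0238
finger_force: 20.0
clock: 19.48
position: [0.5161, 0.2023, 0.2135]
ee_rot: [0.084, 0.997, 0.0, 0.0]
contact_force: [-6.6, -2.4, 11.0]
width: 0.024
finger_force: 20.0
clock: 19.73
position: [0.5162, 0.2023, 0.2135]
ee_rot: [0.083, 0.997, 0.0, 0.0]
contact_force: [-8.6, -1.6, 15.5]
width: 0.024
finger_force: 20.0
```

```bash
python3 -m jog '[[0,0,-0.001,0,0.1],[0,0,0,0,0.35],[0,0,0,0,0.45],[0,0,0,0,0.45],[0,0,0,0,0.45],[0,0,-0.02,0,0.45],[0,0,-0.03,0,0.45],[0,0,-0.03,0,0.45],[0,0,-0.03,0,0.45],[0,0,-0.03,0,0.45]]'
python3 -m jog '[[-0.0121,-0.031,0,0,0.45],[-0.0121,-0.031,0,0,0.45],[-0.0121,-0.031,0,0,0.45],[-0.0121,-0.031,0,0,0.45],[-0.0121,-0.031,0,0,0.45],[-0.0121,-0.031,0,0,0.45],[-0.0121,-0.031,0,0,0.45],[-0.0121,-0.031,0,0,0.45],[-0.0121,-0.031,0,0,0.45],[-0.0121,-0.031,0,0,0.45],[-0.0121,-0.031,0,0,0.45],[-0.0121,-0.031,0,0,0.45],[-0.0121,-0.031,0,0,0.45],[-0.0121,-0.031,0,0,0.45],[0,0,0,0.12,0.45],[0,0,0,0.12,0.45],[0,0,0,0.12,0.45],[0,0,0,0.12,0.45],[0,0,0,0,0.45],[0,0,0,0,0.45]]'
python3 - <<'E'
from h import *
go(.6117,-.2544,.2035,53)
f=grab("wrist","w7")
print(w2px(f,[[.6117,-.2544,.036]]))
cv2.imwrite("pics/w7c.png",cv2.resize(f["pixels"][120:280,220:420,::-1],(750,600),interpolation=cv2.INTER_CUBIC))
E
```

```text
clock: 20.57
position: [0.5159, 0.2021, 0.3544]
ee_rot: [0.084, 0.997, -0.0, -0.0]
contact_force: [-0.3, 0.0, -0.5]
width: 0.0417
finger_force: 0.0
clock: 22.23
position: [0.6108, -0.254, 0.3529]
ee_rot: [0.316, 0.949, 0.0, -0.0]
contact_force: [0.1, -0.2, -0.0]
width: 0.0415
finger_force: 0.0
t 22.23 pos [ 0.6108 -0.254   0.3529] yang 53.1 shift(before spin) [-0.001   0.0002  0.1494] spin 0.00232632988486279 q6 -1.36 w 0.0415
[[322.43738509 194.66172521]]
```

View pics/w7c.png

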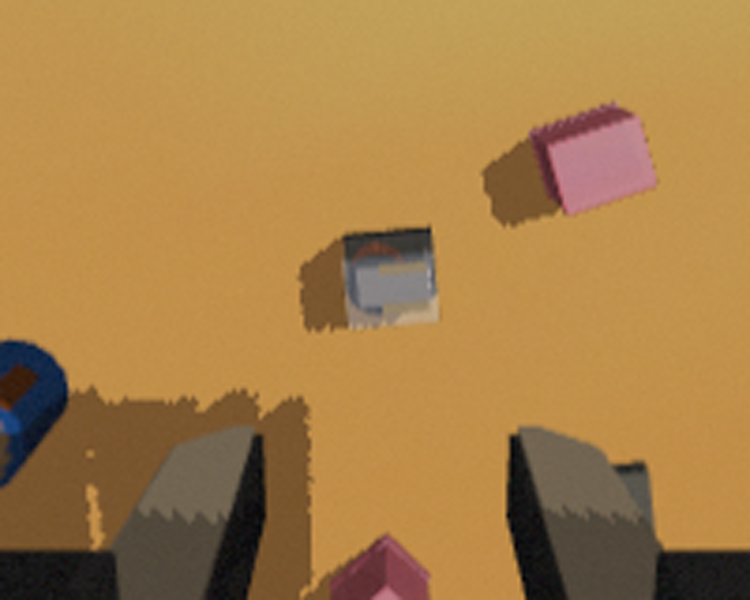

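```bash
python3 - <<'E'
from h import *
f=load("w7");q=lambda u:(u[0]/3.75+219.6,u[1]/3.75+119.6)
P=px2w(f,[q((347,329)),q((438,321)),q((345,262)),q((435,256))],.036)*1000;print(np.round(P,1))
B=px2w(f,[q((344,238)),q((431,228))],0)*1000;print(np.round(B,1),np.linalg.norm(B[1]-B[0]),np.linalg.norm(P[1]-P[0]),np.degrees(np.arctan2(*(P[1]-P[0])[1::-1])),np.degrees(np.arctan2(*(B[1]-B[0])[1::-1])))
u=(P[1]-P[0])/np.linalg.norm(P[1]-P[0]);v=np.array([-u[1],u[0],0]);m=(P[0]+P[1])/2
print("depth foot-front to top-back",(B.mean(0)-m)@v)
for w,d in((22,28),(28,22)):
    c=m+v*d/2; C=[c+i*w/2*u+j*d/2*v+np.array([0,0,z]) for z in(0,-36) for j in(-1,1) for i in(-1,1)]
    print(w,d,c,((w2px(f,np.array(C)/1000)-[219.6,119.6])*3.75).round().tolist())
E
```

```text
[[ 616.4 -272.2   36. ]
 [ 630.6 -249.3   36. ]
 [ 600.  -260.3   36. ]
 [ 614.2 -238.4   36. ]]
[[ 599.7 -262.2    0. ]
 [ 613.9 -237.8    0. ]] 28.191659358671796 26.90060668273609 58.34590778121878 59.774825702892706
depth foot-front to top-back 19.878012708729674
22 28 [ 611.58029234 -253.41407485   36.        ] [[355.0, 328.0], [430.0, 322.0], [346.0, 236.0], [422.0, 229.0], [358.0, 295.0], [425.0, 289.0], [350.0, 211.0], [418.0, 205.0]]
28 22 [ 614.13398794 -254.98844418   36.        ] [[345.0, 329.0], [440.0, 321.0], [337.0, 257.0], [434.0, 248.0], [349.0, 296.0], [435.0, 289.0], [342.0, 231.0], [429.0, 223.0]]
```

Close up, the relay's 28 mm side lies along the current finger line: its back top edge (347,329)–(438,321) measures 27 mm, and projecting the 28x22 hypothesis matches the outline. So I turn the tool 84° to grip the 22 mm side. The pink blocks at (600,160) and (385,575) stay clear.

```bash
python3 -m jog '[[0,0,0,0.122,0.45],[0,0,0,0.122,0.45],[0,0,0,0.122,0.45],[0,0,0,0.122,0.45],[0,0,0,0.122,0.45],[0,0,0,0.122,0.45],[0,0,0,0.122,0.45],[0,0,0,0.122,0.45],[0,0,0,0.122,0.45],[0,0,0,0.122,0.45],[0,0,0,0.122,0.45],[0,0,0,0.122,0.45],[0,0,0,0,0.45],[0,0,0,0,0.45]]'
python3 - <<'E'
from h import *
go(.614,-.255,.2035,149)
E
```

```text
clock: 23.45
position: [0.6108, -0.2539, 0.3531]
ee_rot: [0.869, 0.495, -0.0, 0.0]
contact_force: [-0.1, -0.8, -0.4]
width: 0.0415
finger_force: 0.0
t 23.45 pos [ 0.6108 -0.2539  0.3531] yang -30.6 shift(before spin) [0.0007 0.0033 0.1496] spin 0.006968948444290486 q6 0.1 w 0.0415
```

```bash
python3 -m jog '[[0.0007,0.0033,0.02,0.007,0.45],[0,0,0.03,0,0.45],[0,0,0.03,0,0.45],[0,0,0.03,0,0.45],[0,0,0.03,0,0.45],[0,0,0.0095,0,0.45],[0,0,0,0,0.45],[0,0,0,0,0.45],[0,0,0,0,0.3],[0,0,0,0,0.2],[0,0,0,0,0.1],[0,0,0,0,0.1],[0,0,0,0,0.1],[0,0,0,0,0.1]]' 15
python3 -m jog '[[0,0,-0.02,0,0.1],[0,0,-0.03,0,0.1],[0,0,-0.03,0,0.1],[0,0,-0.03,0,0.1],[0,0,0,0.1196,0.1],[0,0,0,0.1196,0.1],[0,0,0,0.1196,0.1],[0,0,0,0.1196,0.1],[0,0,0,0.1196,0.1],[0,0,0,0.1196,0.1],[0,0,0,0.1196,0.1],[0,0,0,0.1196,0.1],[0,0,0,0.1196,0.1],[0,0,0,0.1196,0.1],[0,0,0,0,0.1]]'
python3 -m jog '[[-0.0052,-0.0335,0,0,0.1],[-0.0052,-0.0335,0,0,0.1],[-0.0052,-0.0335,0,0,0.1],[-0.0052,-0.0335,0,0,0.1],[-0.0052,-0.0335,0,0,0.1],[-0.0052,-0.0335,0,0,0.1],[-0.0052,-0.0335,0,0,0.1],[-0.0052,-0.0335,0,0,0.1],[-0.0052,-0.0335,0,0,0.1],[-0.0052,-0.0335,0,0,0.1],[-0.0052,-0.0335,0,0,0.1],[-0.0052,-0.0335,0,0,0.1],[-0.0052,-0.0335,0,0,0.1],[0,0,0,0,0.1],[0,0,0,0,0.1]]'
python3 - <<'E'
from h import *
go(.6186,.186,.2135,80.5)
f=grab("wrist","w8")
print(w2px(f,[[.6186,.186,.023]]))
E
```

```text
clock: 24.62
position: [0.6143, -0.2552, 0.205]
ee_rot: [0.872, 0.49, 0.0, 0.001]
contact_force: [-0.8, 0.2, 6.4]
width: 0.0217
finger_force: 15.0
clock: 25.87
position: [0.614, -0.2551, 0.3139]
ee_rot: [0.996, -0.089, 0.0, 0.0]
contact_force: [0.1, 0.8, -1.1]
width: 0.0214
finger_force: 15.0
clock: 27.12
position: [0.622, 0.1871, 0.3136]
ee_rot: [0.997, -0.083, -0.0, 0.0]
contact_force: [-0.1, -1.5, -1.6]
width: 0.0218
finger_force: 15.0
t 27.12 pos [0.622  0.1871 0.3136] yang -99.5 shift(before spin) [-0.0032  0.0016  0.1001] spin -0.00043919493788482775 q6 1.99 w 0.0218
[[324.20429214 204.93264593]]
```

View pics/w8.png

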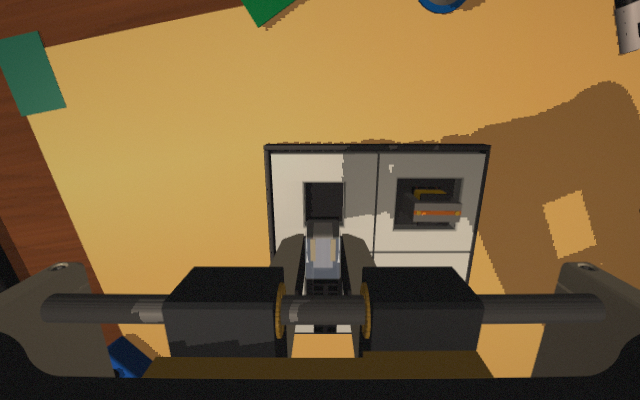

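The relay is gripped on its 22 mm side, level over the small pocket at (323,203). The transformer sits in the big pocket at (437,208). Lowering the relay.

```bash
python3 -m jog '[[-0.003,0.0015,0.025,0,0.1],[0,0,0.03,0,0.1],[0,0,0.03,0,0.1],[0,0,0.01,0,0.1],[0,0,0.003,0,0.1],[0,0,0.001,0,0.1],[0,0,0,0,0.1],[0,0,0,0,0.1]]'
python3 -m jog '[[0,0,0.0007,0,0.1],[0,0,0,0,0.1],[0,0,0,0,0.1]]'
```

```text
clock: 27.83
position: [0.6195, 0.1845, 0.2165]
ee_rot: [0.996, -0.086, 0.001, -0.0]
contact_force: [0.7, -0.6, -1.0]
width: 0.0212
finger_force: 15.0
clock: 28.08
position: [0.6191, 0.1847, 0.2145]
ee_rot: [0.996, -0.086, 0.0, -0.0]
contact_force: [0.4, 0.6, -0.0]
width: 0.0214
finger_force: 15.0
```

```bash
python3 -m jog '[[0,0,0.0007,0,0.1],[0,0,0,0,0.1],[0,0,0,0,0.1]]'
python3 -m jog '[[0,0,0.0005,0,0.1],[0,0,0,0,0.1],[0,0,0,0,0.1]]'
```

```text
clock: 28.33
position: [0.6191, 0.1847, 0.2135]
ee_rot: [0.996, -0.086, 0.0, -0.0]
contact_force: [-0.1, 1.3, 1.9]
width: 0.0213
finger_force: 15.0
clock: 28.58
position: [0.6192, 0.1847, 0.2135]
ee_rot: [0.996, -0.086, 0.0, -0.0]
contact_force: [-1.9, 0.8, 6.3]
width: 0.0215
finger_force: 15.0
```

```bash
python3 -m jog '[[0,0,-0.0005,0,0.1],[0,0,0,0,0.35],[0,0,0,0,0.45],[0,0,0,0,0.45],[0,0,0,0,0.45],[0,0,-0.02,0,0.45],[0,0,-0.03,0,0.45],[0,0,-0.03,0,0.45],[0,0,-0.03,0,0.45],[0,0,-0.03,0,0.45],[0,-0.035,0,0,0.45],[0,-0.035,0,0,0.45],[0,-0.035,0,0,0.45],[0,-0.035,0,0,0.45],[0,-0.035,0,0,0.45],[0,-0.035,0,0,0.45],[0,-0.035,0,0,0.45],[0,0,0,0,0.45],[0,0,0,0,0.45]]'
python3 - <<'E'
from h import *
a=grab("top","e1")["pixels"][:,:,::-1];b=grab("scene","e2")["pixels"][:,:,::-1]
A=cv2.resize(a[130:300,180:500],(800,425),interpolation=cv2.INTER_CUBIC)
B=cv2.resize(b[130:320,150:420],(800,563),interpolation=cv2.INTER_CUBIC)
cv2.imwrite("pics/e1c.png",A);cv2.imwrite("pics/e2c.png",B)
E
```

```text
clock: 30.17
position: [0.661, 0.4276, 0.352]
ee_rot: [0.996, -0.085, -0.001, 0.0]
contact_force: [-0.1, -0.9, -0.9]
width: 0.0422
finger_force: 0.0
```

View pics/e1c.png

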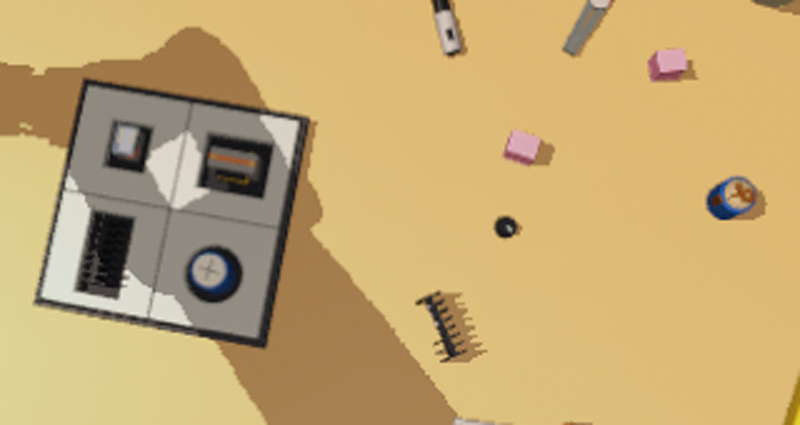

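View pics/e2c.png

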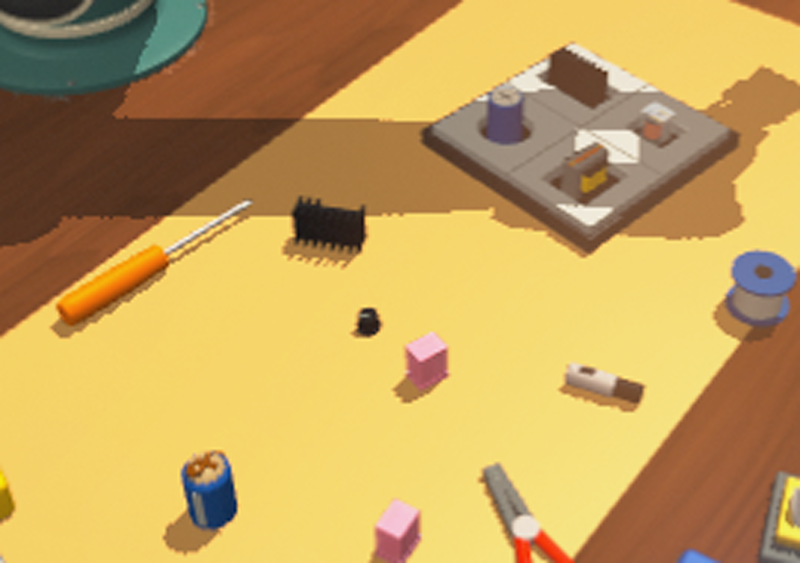

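Both views show all four parts upright in their pockets. In the top crop the relay is at (127,145), the transformer at (233,163), the sink at (105,255) and the capacitor at (212,272). The swollen capacitor (733,198) and the broken sink (448,325) are untouched. Handing in.

```bash
python3 -c "
from cell import finish_job
print(finish_job())"
```

```text
the job is handed in; nothing more can be done
None
```

The job is handed in at about 30 s of the 128 s allowed: the sound capacitor, transformer, complete heat sink and clear relay each stand upright in their pockets, and the swollen capacitor and broken heat sink were left where they stood.

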